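# Refill and pin shut a soap tube at the sink

## Robot

A 6-joint arm with a two-finger parallel gripper is mounted at the origin on the work surface. World frame = base frame: x ahead of the robot, y to its left, z up, the work surface at z = 0. Lengths are in mm, angles in rad, forces in N, time in s.
With the tool pointing down it reaches from about 300 to 875 mm from the base axis. Payload 6.4 kg.
Tool frame: the origin (TCP) lies between the finger pads; the fingertips stand 11 mm ahead of it and the grasp point (between the pads) lies 8 mm behind it (nose_length is the distance from the TCP to the fingertips, in mm); z points along the fingers, y is the direction in which the jaws open and shut (so a half turn about z gives the same grasp; the last joint's range is limited). The gripper opens to 88 mm and grips with 3 to 60 N. Pads are 18 mm wide; open, the fingers measure 123 mm over their backs; the gripper's body (75 mm by 187 mm) begins 45 mm behind the grasp point.
Start: joints at [1.098, 0.181, 1.607, -0, 1.354, -0.206], TCP at [151.584, 554.674, 249.714] pointing down, gripper open.
Joint ranges: [-2.99, 2.99], [-0.89, 2.07], [0.3, 2.58], [-1.14, 4.28], [0, 2.63], [-3.12, 3.12]. Speed limits (rad/s): [2.57, 2.57, 3.01, 3.14, 3.14, 3.14].

## Interface

Orientations are given as [roll, pitch, yaw] about the fixed x, y, z axes, in that order (R = Rz(yaw) Ry(pitch) Rx(roll)).
In Python, from workcell import * gives the robot as it stands. The module is installed in compiled form; this text tells all that it offers. Calls block until the motion is done:
- movep(position, orientation): joint-space move of the TCP to a pose.
- move_linear(position, rotation=None, v=150): straight line of the TCP; rotation=None keeps the orientation; v is the mean speed in mm/s.
- move_j(angles): joint-space move.
- command_gripper(opening): finger opening in mm; the grip force is fixed at half the most; returns when the fingers have stopped.
- pause(seconds).
- inverse_kinematics(position, orientation): joint angles nearest the present ones, or None.
- read_state(): the state.
- get_image(name): name is "side" or "top"; returns a dict with "img" (420x560x3 uint8, blue, green, red), "mtx" (3x3 intrinsics, pixels), "T" (4x4, takes a point from camera to world coordinates). Camera axes: x right, y down, z forward; pixel columns grow to the right and rows downward; lengths in mm; the calibration is good to about 2 mm. A picture is of the moment at which its call begins. There is no depth.
A pose or a line that the arm cannot do raises MotionError and nothing moves.
- hand_in(): hands the job in, once; it reports no verdict.
Trained networks look in the newest picture that a camera, given by its name, has taken for a name from the list of things; names that differ only in an ending like _2 or _b are one class to them, and where a whole thing is asked for, a point or a joint stands for the part that bears it (a point fixed in the world has none). Each returns a list of dicts, best first, with "conf" (0 to 1); they miss things now and then, are a little off and sometimes report something else, mostly with a low value. They report only what shows in the picture. A call takes as long as a camera call.
- regions_of(camera, thing): "region" (420x560 bool, what is visible of it).
- spot_point(camera, thing): "at" ([x, y, z] in mm, in world coordinates, good to about 4 mm: a listed point, or the origin of a listed thing).
The state is a dict: "time": time; "joint_pos": joint angles; "joint_vel": joint speeds; "joint_efforts": joint torques, N m; "tcp_pos": TCP position; "tool_rot": TCP orientation; "force": force on the tool from outside, world axes, zero at the start; "moment": the same for the moment, N m; "opening": finger opening in mm.
Only numpy, scipy, OpenCV 4.12 (cv2) and the standard library are available. Lean on these libraries where they do the work, as an engineer would, in place of code of your own. Each camera call takes 0.05 s, during which the arm holds its last target.

## Task

Refill the clear soap tube: swing the red keeper bar aside, put every green soap plug on the shelf into it, and press the stack down with the wooden rod until the stiff orange follower is hard on the bottom. Then stand the rod back upright in its blue stand, swing the keeper bar shut over the mouth and push the yellow-headed pin down through fork and bar until its head sits on the fork. Leave the other things on the shelf where they are; there are two to four plugs, and one may get knocked aside while you work.

Things in the scene. Friction and masses are not known exactly. Their poses are not given: they have to be found in the camera images.
- dispenser: Fixed soap dispenser on a grey 90 x 160 x 4 mm foot. Origin: on the shelf (z = 0) under the axis of the clear upright tube (bore 31 mm, outside 39 mm, rim 130 mm up); z up. At y = +48 mm stands a 20 mm thick steel pivot post with the red keeper bar on top, at y = -48 mm a blue fork, open towards +x.
- mouth (a point): Centre of the tube's mouth, 130 mm above the shelf.
- fork_top (a point): Centre of the upper fork hole at the fork's top face, 156 mm above the shelf; axes as the dispenser's. The fork is two level plates 28 x 28 x 9 mm (z 122 to 131 and 147 to 156 mm) with vertical 12.5 mm holes in line, joined by a web on the side away from the tube.
- drag_plug (a joint): Travel of the stiff rubber plug in the lower fork hole: 0 at the start (top 30 mm below the fork's top). A dropped pin stops on it with the head 14 mm up and has to be pushed the rest with about 4 N: 0.014 m when the pin is home. It then stays down.
- pivot (a point): Point on the vertical hinge axis of the keeper bar, at the height of the bar's top (144 mm).
- keeper (a joint): Angle of the red keeper bar about its vertical hinge: 0 = shut (a stop), growing counter-clockwise seen from above, towards the dispenser's +x side, up to 2.1 rad; starts 0 to 0.5 open, so across the mouth; from 1.45 on it leaves the space over the mouth free. It stays where left; moving it takes about 2 N at the knob. The bar is 18 mm wide, 10 mm thick (z 134 to 144 mm), 110 mm long.
- lug_hole (a point): Top of the vertical 12.5 mm hole in the 26 mm wide lug at the bar's end, 96 mm from the hinge axis; in line with the fork holes when the bar is shut.
- keeper_knob (a point): Point in the black upright round knob on the keeper bar (14 mm thick, rising 28 mm above the bar, from z = 144 to 172 mm; the point is at 158 mm), 48 mm from the hinge axis, so over the mouth when the bar is shut.
- follower (a joint): Travel of the orange follower disc in the tube: 0 to 0.005 m at the start (top 32 to 27 mm above the shelf), 0.020 m = hard on the bottom (top 12 mm above the shelf). Pushing it takes about 6 N; it does not spring back and plugs dropped on it do not move it.
- rod: Loose wooden packing rod, 16 mm thick, 155 mm long, 70 g, starting upright in its stand. Origin: centre of its lower end; its z runs along it to the upper end.
- rod_stand: Fixed blue block 60 x 60 x 50 mm with a 22 mm upright hole (40 mm deep) in the middle of its top. Origin: centre of its underside.
- rod_seat (a point): Centre of the floor of the rod stand's hole, 10 mm above the shelf: where the rod's lower end belongs.
- pin: Loose steel pin with yellow head, 40 g, starting upright in its stand. Origin: centre of the head's underside. Shank 10 mm thick, 44 mm long below the origin, with a tapered tip; head 18 mm thick, rising 22 mm above the origin; its z points up along the pin.
- pin_stand: Fixed green block 50 x 50 x 60 mm; the pin hangs in a hole in its top, the head's underside at 60 mm. Origin: centre of its underside.
- soap1: Green solid soap plug, a cylinder 28 mm across and 22 mm high, 18 g, starting upright on the shelf. Origin: its centre; z along its axis. None if absent at this start (two to four are present).
- soap2: Green solid soap plug, a cylinder 28 mm across and 22 mm high, 18 g, starting upright on the shelf. Origin: its centre; z along its axis. None if absent at this start (two to four are present).
- soap3: Green solid soap plug, a cylinder 28 mm across and 22 mm high, 18 g, starting upright on the shelf. Origin: its centre; z along its axis. None if absent at this start (two to four are present).
- soap4: Green solid soap plug, a cylinder 28 mm across and 22 mm high, 18 g, starting upright on the shelf. Origin: its centre; z along its axis. None if absent at this start (two to four are present).
- mug: Aluminium mug, 80 mm across, 85 mm high, origin under its middle. Leave alone.
- ashtray: Glass ashtray, 84 mm across, 26 mm high, origin under its middle. Leave alone.
- lunch_box: Yellow lunch box with steel clips, 114 x 169 x 59 mm, origin under its middle. Leave alone.
- scourer_holder: Round steel wire scourer holder, 90 mm across, 60 mm high, origin under its middle. Leave alone.
- brush: Red silicone brush, 200 mm long, lying along its x axis. Leave alone.
- dish_bottle: Bottle of dish soap, 64 mm across, 190 mm high, origin under its middle. Leave alone.

How it is judged:
By the outcome, as a careful person would: the job done as asked, in the order asked, and still so for the second after the job is handed in, with the robot touching nothing.
Of soap1, soap2, soap3, soap4 only 2 to 4 are there at a start; the rules pass over those that are not, and their reading is None.
At some moment in a run one of soap1, soap2, soap3, soap4 may be knocked a few centimetres aside while the robot is not near it.
It also fails if it takes over 208 s, if anything falls off the work surface, if the arm or the gripper's body presses on something with over 40 N, if the wrist force passes 120 N, or if a joint passes its speed limit or range.

## Working session

There is one attempt and no reset: what is moved stays moved. The work goes in short steps, each a Python script; the robot and the scene stay as the last script left them, time stands still between calls to the robot, and variables do not carry over. Pictures are saved under pics/ and viewed, and the job is handed in when it is done.

```bash
mkdir -p pics
cat > h.py <<'E'
from workcell import *
import numpy as np, cv2
def snap(cam,fn):
    d=get_image(cam); cv2.imwrite('pics/'+fn,d['img']); return d
def px(d,p):
    T=np.linalg.inv(d['T']); c=T[:3,:3]@np.array(p,float)+T[:3,3]; u=d['mtx']@c; return u[:2]/u[2]
def ray(d,uv,z):
    r=d['T'][:3,:3]@np.linalg.inv(d['mtx'])@np.array([uv[0],uv[1],1.]); o=d['T'][:3,3]
    return o+r*(z-o[2])/r[2]
E
python3 - <<'E'
from h import *
a=snap('top','t0.png');b=snap('side','s0.png')
print(a['T'].round(2).tolist(),b['T'].round(2).tolist(), a['mtx'].tolist())
for cam in('top','side'):
  for n in ['dispenser','mouth','fork_top','pivot','lug_hole','keeper_knob','rod','rod_stand','rod_seat','pin','pin_stand','soap1','mug','ashtray','lunch_box','scourer_holder','brush','dish_bottle']:
    print(cam,n,[(np.round(x['at']).tolist(),round(x['conf'],2)) for x in spot_point(cam,n)])
print(read_state())
E
```

```text
[[0.03, -0.99, 0.13, 497.87], [-1.0, -0.03, 0.01, -43.9], [-0.01, -0.13, -0.99, 1113.83], [0.0, 0.0, 0.0, 1.0]] [[0.72, -0.45, 0.53, 123.84], [-0.7, -0.44, 0.57, -557.87], [-0.02, -0.78, -0.63, 698.64], [0.0, 0.0, 0.0, 1.0]] [[476.6150241564159, 0.0, 280.46042735945883], [0.0, 476.6150241564159, 216.83872738768838], [0.0, 0.0, 1.0]]
top dispenser []
top mouth [([572.0, 37.0, 130.0], 0.6)]
top fork_top [([573.0, -14.0, 155.0], 0.57)]
top pivot [([516.0, -286.0, 11.0], 0.68), ([568.0, 83.0, 147.0], 0.57)]
top lug_hole [([621.0, 5.0, 145.0], 0.6)]
top keeper_knob [([594.0, 43.0, 157.0], 0.69)]
top rod [([516.0, -285.0, 11.0], 0.61)]
top rod_stand [([519.0, -281.0, 0.0], 0.78), ([573.0, 32.0, -3.0], 0.3)]
top rod_seat [([572.0, 34.0, -1.0], 0.74), ([518.0, -284.0, 13.0], 0.65)]
top pin [([490.0, 291.0, 62.0], 0.6)]
top pin_stand [([494.0, 285.0, 2.0], 0.91), ([767.0, -219.0, -0.0], 0.62)]
top soap1 [([590.0, 206.0, 11.0], 0.66), ([584.0, -198.0, 6.0], 0.51), ([469.0, 139.0, 13.0], 0.42)]
top mug [([735.0, 192.0, 3.0], 0.92)]
top ashtray [([420.0, 14.0, -2.0], 0.81), ([566.0, 79.0, 146.0]
[... 1529 characters left out ...]
 3.0], 0.71)]
{'time': 1.9, 'joint_pos': array([ 1.09770987e+00,  1.80810399e-01,  1.60699184e+00,  1.16707115e-05,
        1.35378723e+00, -2.06325846e-01]), 'joint_vel': array([-1.03987838e-03,  8.46284549e-05, -1.36569263e-03,  9.17931032e-04,
        2.10131626e-04,  9.04118502e-04]), 'joint_efforts': array([-4.21548011e-04, -4.33834648e+01, -3.42160392e+01,  7.01931375e-02,
        3.10691900e-02, -9.47031765e-06]), 'tcp_pos': array([151.57888016, 554.68372898, 249.7125532 ]), 'tool_rot': array([ 3.14158720e+00, -1.05022192e-05,  2.87482953e+00]), 'force': array([ 0.06746142, -0.21844083, -0.49589546]), 'moment': array([0.02782793, 0.05048031, 0.02236803]), 'opening': 87.87325995994605}
```

View pics/t0.png

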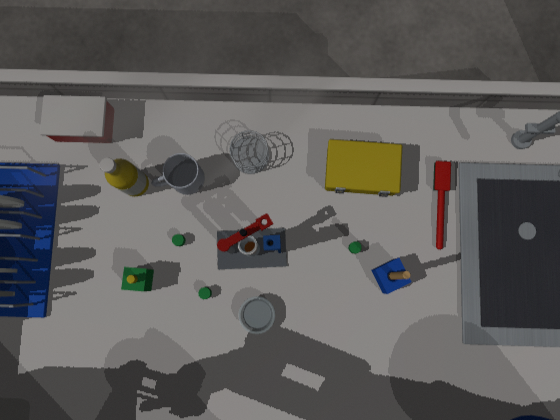

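View pics/s0.png

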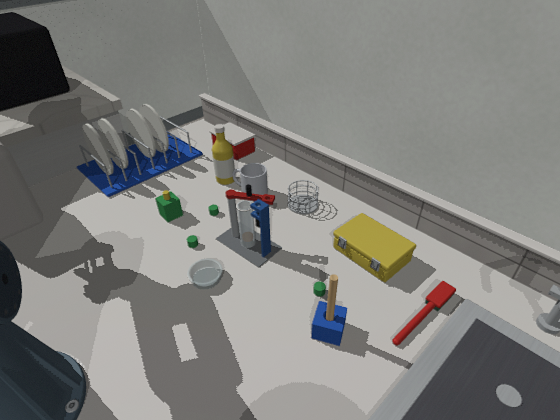

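```bash
cat >> h.py <<'E'
PI=np.pi
def dn(y): return [PI,0,y]
def F(): return np.round(read_state()['force'],1)
def tcp(): return np.round(read_state()['tcp_pos'],1)
E
python3 - <<'E'
from h import *
P=np.array([569.,85.]); 
def at(a,z): return [P[0]+48*np.sin(a),P[1]-48*np.cos(a),z]
def go(a,z,v=150): move_linear(at(a,z),dn(a+PI/2),v=v)
movep(at(.54,240),dn(.54+PI/2))
d=snap('top','t1.png')
command_gripper(34)
go(.54,161); print(F(),tcp())
for a in (.8,1.1,1.4,1.7,1.97):
    go(a,161,120); print(a,F())
go(1.9,161)
go(1.9,240,200)
snap('top','t2.png'); snap('side','s2.png')
for cam in('top','side'):
  for n in ['mouth','fork_top','pivot','lug_hole','keeper_knob','dispenser']:
    print(cam,n,[(np.round(x['at'],1).tolist(),round(x['conf'],2)) for x in spot_point(cam,n)][:2])
print(read_state()['time'])
E
```

```text
[-0.1 -0.3  0.3] [594.2  43.8 161.7]
0.8 [-0.5 -1.2 -0.3]
1.1 [-0.5 -1.1 -0.5]
1.4 [0.1 0.6 0.1]
1.7 [ 0.2  0.5 -0.1]
1.97 [ 0.3  0.9 -0.5]
top mouth [([570.5, 36.2, 128.2], 0.98)]
top fork_top [([573.3, -15.2, 156.5], 0.71)]
top pivot [([564.9, 78.6, 146.8], 0.57)]
top lug_hole [([564.4, 81.0, 143.4], 0.41)]
top keeper_knob [([613.8, 94.7, 157.6], 0.78), ([584.5, -203.2, 8.0], 0.36)]
top dispenser [([575.1, 31.3, 1.1], 0.57), ([518.6, -283.2, 12.4], 0.33)]
side mouth [([570.0, 32.5, 131.9], 0.94), ([419.7, 20.4, -6.4], 0.19)]
side fork_top []
side pivot [([569.4, 80.6, 144.8], 0.83)]
side lug_hole [([736.2, 198.0, 1.1], 0.65), ([661.1, 103.5, 146.8], 0.59)]
side keeper_knob []
side dispenser [([571.4, 34.8, 0.2], 0.63)]
9.6
```

Run:
```python
from h import *
command_gripper(60)
movep([470,136,150],dn(PI/2))
a=snap('top','t3.png');b=snap('side','s3.png')
for d in(a,b):
  hsv=cv2.cvtColor(d['img'],cv2.COLOR_BGR2HSV)
  m=cv2.inRange(hsv,(50,120,40),(75,255,255))
  n,l,s,c=cv2.connectedComponentsWithStats(m)
  for i in range(1,n):
    if s[i,4]>25: print(s[i],c[i].round(1),ray(d,c[i],11).round(1),ray(d,c[i],22).round(1))
cv2.imwrite('pics/z3.png',np.hstack([cv2.resize(a['img'][190:290,200:300],(400,400),interpolation=cv2.INTER_CUBIC),cv2.resize(b['img'][175:275,200:300],(400,400),interpolation=cv2.INTER_CUBIC)]))
```

```text
[172 235  13   8  84] [178.  238.5] [588.2 206.1  11. ] [587.3 203.6  22. ]
[350 242  11  11 105] [354.8 247.2] [ 579.9 -204.3   11. ] [ 579.1 -202.7   22. ]
[203 287   8  12  80] [206.1 292.6] [465.9 134.4  11. ] [466.2 132.6  22. ]
[157 193  26  29 362] [168.9 208.4] [500.2 302.3  11. ] [494.2 288.5  22. ]
[209 205   9  10  76] [213.4 209.6] [587.8 204.2  11. ] [580.4 192.   22. ]
[187 236  11  12  96] [192.3 241.1] [468.1 136.5  11. ] [462.6 125.4  22. ]
[314 282  12  14 139] [319.2 288.4] [ 581.8 -204.2   11. ] [ 574.4 -209.8   22. ]
```

View pics/z3.png

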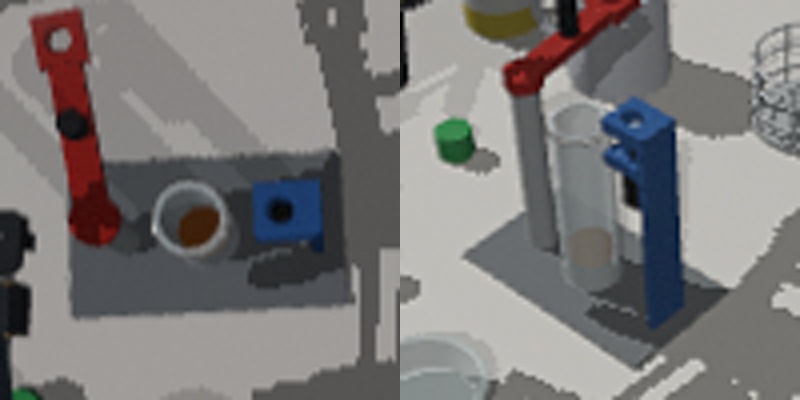

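Run:
```python
from h import *
a=get_image('top');b=get_image('side')
f=lambda x,y,ox,oy:((x+.5)/4-.5+ox,(y+.5)/4-.5+oy)
print('mouth',ray(a,f(191,219,200,190),130).round(1),ray(b,f(178,122,200,175),130).round(1))
print('fork',ray(a,f(280,210,200,190),156).round(1),ray(b,f(232,120,200,175),156).round(1))
print('lug',ray(a,f(60,39,200,190),144).round(1))
print('pivot',ray(a,f(95,218,200,190),144).round(1),ray(b,f(118,77,200,175),144).round(1))
print(read_state()['tcp_pos'])
# gripper tip pixel predicted
for d in(a,b): print(px(d,read_state()['tcp_pos']))
cv2.imwrite('pics/z4.png',np.hstack([cv2.resize(a['img'][230:330,160:260],(400,400),interpolation=cv2.INTER_CUBIC),cv2.resize(b['img'][165:265,140:240],(400,400),interpolation=cv2.INTER_CUBIC)]))
```

```text
mouth [570.4  34.7 130. ] [570.3  32.5 130. ]
fork [574.3 -12.  156. ] [572.9 -15.5 156. ]
lug [660.4 104.9 144. ]
pivot [568.5  82.6 144. ] [562.8  79.  144. ]
[470.24680193 135.92822078 150.11394193]
[194.15119757 292.12355127]
[183.85631685 198.43180038]
```

View pics/z4.png

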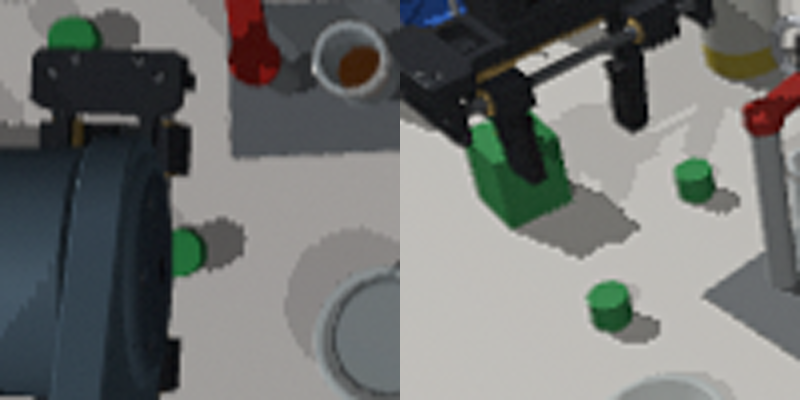

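```bash
cat >> h.py <<'E'
def pick(x,y,y1,y2,zt=21,hi=110):
    command_gripper(52)
    movep([x,y,hi],dn(y1)); move_linear([x,y,zt],v=200)
    command_gripper(20); print('op1',read_state()['opening']); command_gripper(40)
    move_linear([x,y,45],v=200); move_linear([x,y,45],dn(y2),v=100); 
    move_linear([x,y,zt],v=200); command_gripper(20); print('op2',read_state()['opening'])
    move_linear([x,y,200],v=250)
E
python3 - <<'E'
from h import *
pick(467.5,135.5,0,PI/2+.04)
movep([570.4,34,200],dn(PI/2+.04))
move_linear([570.4,34,160])
a=snap('top','t5.png');b=snap('side','s5.png'); print(tcp(),read_state()['time'],F())
cv2.imwrite('pics/z5.png',np.hstack([cv2.resize(a['img'][190:290,200:300],(400,400),interpolation=cv2.INTER_CUBIC),cv2.resize(b['img'][155:255,200:300],(400,400),interpolation=cv2.INTER_CUBIC)]))
E
```

```text
op1 26.88965183296297
op2 27.149460867727687
[570.8  34.5 161.1] 19.95 [0.2 0.2 0.6]
```

View pics/z5.png

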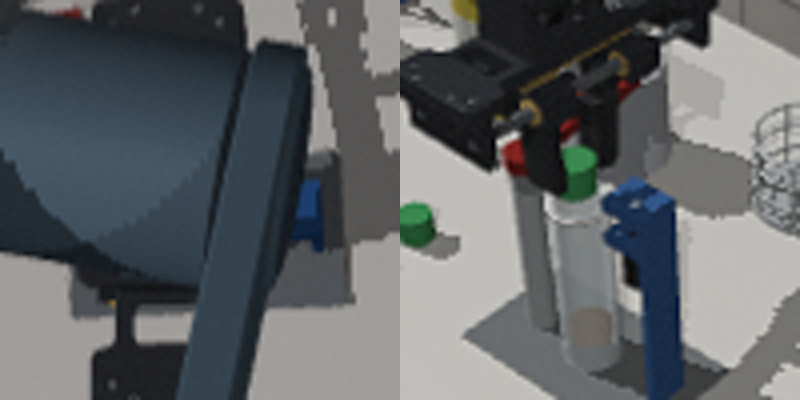

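Run:
```python
from h import *
b=get_image('side'); p=read_state()['tcp_pos']; 
print(p,px(b,[p[0],p[1],p[2]+1]),px(b,[p[0],p[1],p[2]-10]),px(b,[p[0],p[1],130]))
hsv=cv2.cvtColor(b['img'],cv2.COLOR_BGR2HSV)
m=cv2.inRange(hsv,(50,120,40),(75,255,255))[185:215,235:255]
ys,xs=np.nonzero(m); print(xs.min()+235,xs.max()+235,ys.min()+185,ys.max()+185,xs.mean()+235,ys.mean()+185)
cv2.imwrite('pics/z6.png',cv2.resize(b['img'][175:225,220:280],(720,600),interpolation=cv2.INTER_NEAREST))
```

```text
[571.02573788  34.34918123 161.34999544] [242.84983455 193.88668203] [243.20722284 197.60622886] [243.88569937 204.66752684]
240 249 191 204 244.6875 197.26041666666666
```

View pics/z6.png

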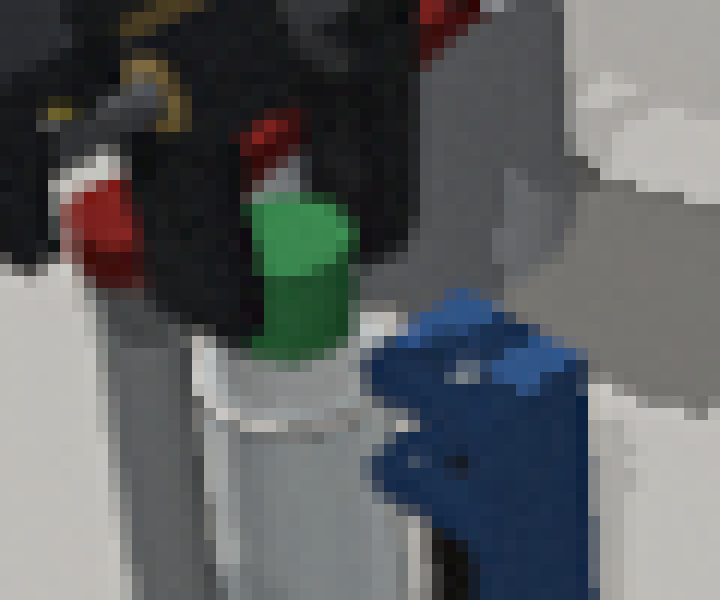

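```bash
cat >> h.py <<'E'
def probe(x,y,ztop,zend,step=1.5,lim=4,v=40,yaw=None):
    """descend from ztop to zend commanded; True if reached"""
    move_linear([x,y,ztop],v=80)
    pause(.1); f0=read_state()['force'];m0=read_state()['moment']
    z=ztop
    while z>zend:
        z=max(zend,z-step); move_linear([x,y,z],v=v)
        s=read_state(); f=s['force']-f0
        if abs(f[2])>lim or np.hypot(f[0],f[1])>lim*1.5:
            print('contact',x,y,'z',s['tcp_pos'].round(2),f.round(1),(s['moment']-m0).round(2)); 
            return False
    s=read_state(); print('reached',x,y,s['tcp_pos'].round(2),(s['force']-f0).round(1))
    return True
E
python3 - <<'E'
from h import *
for k,(x,y) in enumerate([(570.8,33)]):
    ok=probe(x,y,154,144)
    print(ok); 
    if not ok: move_linear([x,y,154])
print(read_state()['time'],tcp())
E
```

```text
reached 570.8 33 [570.86  33.02 143.97] [2.1 1.4 0.4]
True
22.1 [570.9  33.  144. ]
```

Run:
```python
from h import *
print(F()); move_linear([571.2,33.3,143.5]); print(F(),tcp())
command_gripper(42); pause(.2); move_linear([571.2,33.3,230],v=250)
movep([579,-203,150],dn(PI/2))
a=snap('top','t7.png');b=snap('side','s7.png'); print(read_state()['time'])
for cam in('top','side'):
    print([(np.round(x['at'],1).tolist(),round(x['conf'],2)) for x in spot_point(cam,'soap1')])
cv2.imwrite('pics/z7.png',np.hstack([cv2.resize(a['img'][190:290,200:300],(400,400),interpolation=cv2.INTER_CUBIC),cv2.resize(b['img'][155:255,200:300],(400,400),interpolation=cv2.INTER_CUBIC)]))
for d in(a,b):
  hsv=cv2.cvtColor(d['img'],cv2.COLOR_BGR2HSV)
  m=cv2.inRange(hsv,(50,120,40),(75,255,255))
  n,l,s,c=cv2.connectedComponentsWithStats(m)
  for i in range(1,n):
    if s[i,4]>25: print(s[i],c[i].round(1),ray(d,c[i],11).round(1),ray(d,c[i],22).round(1))
```

```text
[2.2 1.5 0.4]
[ 0.1 -0.6 -0.6] [570.9  33.2 143.3]
24.55
[([572.9, 36.2, 38.3], 0.46), ([563.1, 221.3, 14.4], 0.46)]
[([574.8, -205.1, 11.3], 0.67), ([559.4, 220.1, 13.3], 0.39)]
[245 242   9   9  66] [249.  246.1] [575.4  40.3  11. ] [574.6  39.5  22. ]
[164 244  14  12 118] [170.3 249.6] [561.9 222.5  11. ] [561.3 219.8  22. ]
[122 267  31  24 562] [137.8 279. ] [492.1 293.2  11. ] [492.2 289.8  22. ]
[156 192  27  30 475] [169.4 207. ] [504.6 306.9  11. ] [498.5 293.1  22. ]
[199 206  10  10  77] [203.5 210.6] [565.1 220.9  11. ] [558.  208.5  22. ]
[314 282  11  14 134] [319.2 288.5] [ 581.5 -204.5   11. ] [ 574.2 -210.1   22. ]
```

View pics/z7.png

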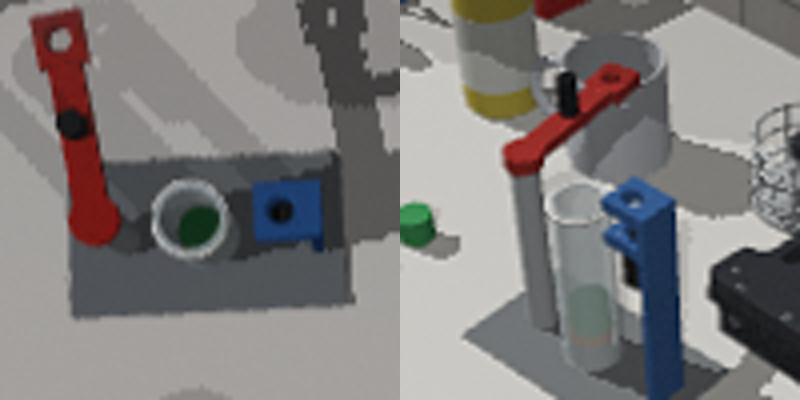

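View pics/s7.png

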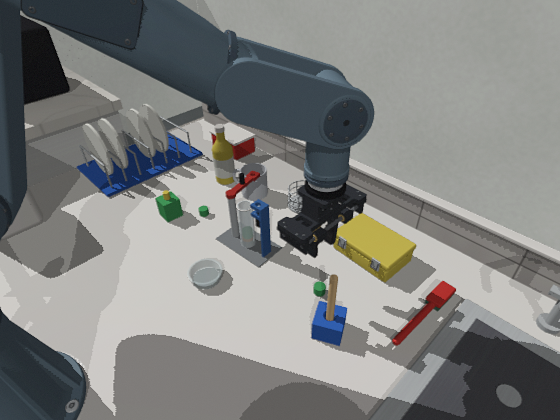

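Run:
```python
from h import *
pick(580.8,-204.2,0.35,PI/2+.04)
movep([571.2,33.3,200],dn(PI/2+.04))
ok=probe(571.2,33.3,154,144)
if ok:
    command_gripper(42); pause(.2); move_linear([571.2,33.3,230],v=250)
    x,y=564,221
    movep([x,y,200],dn(PI*3/4))
    a=snap('top','t8.png');b=snap('side','s8.png'); print(read_state()['time'])
    for d in(a,b):
      hsv=cv2.cvtColor(d['img'],cv2.COLOR_BGR2HSV)
      m=cv2.inRange(hsv,(50,120,40),(75,255,255))
      n,l,s,c=cv2.connectedComponentsWithStats(m)
      for i in range(1,n):
        if s[i,4]>25: print(s[i],c[i].round(1),ray(d,c[i],11).round(1))
```

```text
op1 26.817258423166265
op2 26.79300769730227
reached 571.2 33.3 [571.19  33.31 143.93] [ 0.2  0.4 -0.2]
36.2833
[244 241  10  10  82] [248.5 245.6] [576.4  41.6  11. ]
[169 244   9  11  63] [172.7 249.2] [562.9 216.9  11. ]
[139 273  12  18 132] [142.6 283. ] [483.4 281.5  11. ]
[156 192  27  30 478] [169.3 207. ] [504.6 307.2  11. ]
[199 206  10  11  80] [203.5 210.6] [564.8 220.9  11. ]
```

Run:
```python
from h import *
pick(564,221.3,2.618,PI/2+.04)
movep([571.2,33.3,200],dn(PI/2+.04))
ok=probe(571.2,33.3,154,144)
if ok:
    command_gripper(42); pause(.2); move_linear([571.2,33.3,230],v=250)
    movep([519,-286,230],dn(PI/2))
    a=snap('top','t9.png');b=snap('side','s9.png'); print(read_state()['time'])
    for cam in('top','side'):
      for n in ['rod','rod_stand','rod_seat','soap1']:
        print(cam,n,[(np.round(x['at'],1).tolist(),round(x['conf'],2)) for x in spot_point(cam,n)])
    cv2.imwrite('pics/z9.png',np.hstack([cv2.resize(a['img'][190:290,200:300],(400,400),interpolation=cv2.INTER_CUBIC),cv2.resize(b['img'][155:255,200:300],(400,400),interpolation=cv2.INTER_CUBIC)]))
    cv2.imwrite('pics/y9.png',np.hstack([cv2.resize(a['img'][230:330,340:440],(400,400),interpolation=cv2.INTER_CUBIC),cv2.resize(b['img'][255:355,280:380],(400,400),interpolation=cv2.INTER_CUBIC)]))
```

```text
op1 26.962731055878304
op2 26.917872157078012
reached 571.2 33.3 [571.15  33.29 143.9 ] [-1.2 -0.5  1.2]
47.2667
top rod [([518.5, -284.9, 9.3], 0.66), ([572.2, 32.4, -0.5], 0.65)]
top rod_stand [([517.0, -278.5, -0.7], 0.89), ([722.7, 316.8, -5.1], 0.37)]
top rod_seat [([519.0, -283.5, 11.8], 0.77)]
top soap1 [([571.2, 34.9, 83.7], 0.47)]
side rod [([519.9, -285.6, 14.1], 0.73)]
side rod_stand [([521.5, -287.7, 3.1], 0.56), ([613.5, 95.6, 158.6], 0.37)]
side rod_seat [([520.7, -286.5, 9.4], 0.78), ([519.8, -285.8, 1.0], 0.38), ([494.0, 288.9, 55.3], 0.18)]
side soap1 []
```

View pics/z9.png

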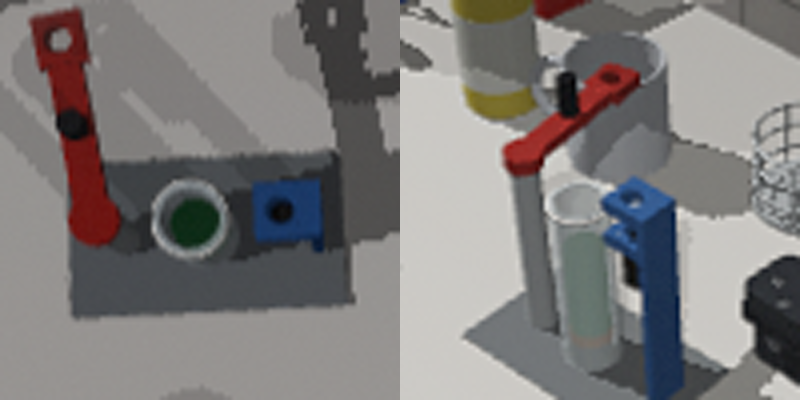

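View pics/y9.png

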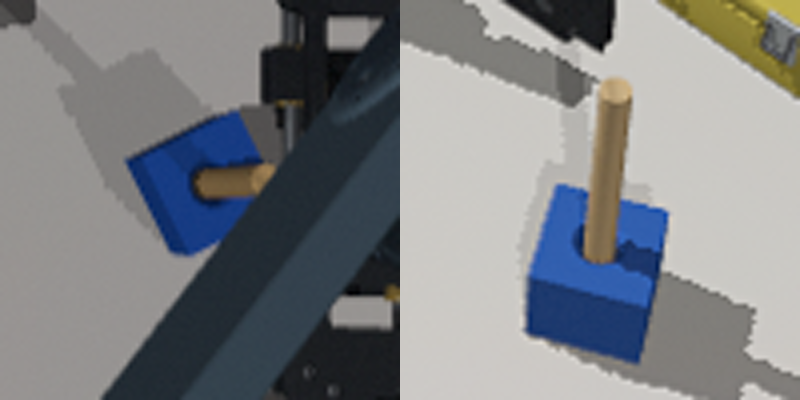

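Run:
```python
import cv2,numpy as np
a=cv2.imread('pics/t2.png');b=cv2.imread('pics/s2.png')
cv2.imwrite('pics/y2.png',np.hstack([cv2.resize(a[230:330,340:440],(400,400),interpolation=cv2.INTER_CUBIC),cv2.resize(b[255:355,280:380],(400,400),interpolation=cv2.INTER_CUBIC)]))
```

```text
(no output)
```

View pics/y2.png

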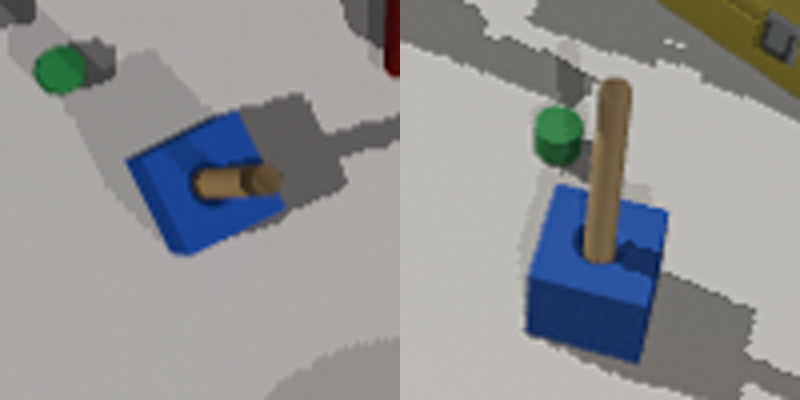

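Run:
```python
from h import *
a=get_image('top');b=get_image('side')
f=lambda x,y,ox,oy:((x+.5)/4-.5+ox,(y+.5)/4-.5+oy)
print('rodtop',ray(a,f(263,180,340,230),164).round(1),ray(b,f(215,92,280,255),164).round(1))
# stand hole centre
print('rod at hole',ray(a,f(202,184,340,230),50).round(1),ray(b,f(200,258,280,255),50).round(1))
```

```text
rodtop [ 517.2 -282.3  164. ] [ 517.1 -284.7  164. ]
rod at hole [ 516.3 -277.3   50. ] [ 511.1 -290.4   50. ]
```

Run:
```python
from h import *
x,y=518,-284.5
command_gripper(50)
movep([x,y,230],dn(0)); move_linear([x,y,126],v=150); f0=F(); command_gripper(8); print(read_state()['opening'],F(),f0)
command_gripper(40); move_linear([x,y,126],dn(PI/2+.04),v=100)
command_gripper(8); print(read_state()['opening'],F(),tcp())
a=snap('top','t10.png');b=snap('side','s10.png')
move_linear([x,y,300],v=200); print(F())
b=snap('side','s10b.png');a=snap('top','t10b.png'); print(read_state()['time'])
p=read_state()['tcp_pos']; u=px(b,p-[0,0,116]).astype(int);print(px(b,p-[0,0,116]))
cv2.imwrite('pics/z10.png',cv2.resize(b['img'][u[1]-80:u[1]+20,u[0]-50:u[0]+50],(600,600),interpolation=cv2.INTER_CUBIC))
```

```text
15.177368224466678 [ 0.6 -0.3  1.7] [ 0.5 -0.6 -0.1]
15.27777644623196 [ 0.6  1.  -0.5] [ 518.  -284.5  126. ]
[-1.2  1.3 -1.4]
54.975
[333.85004224 270.59770244]
```

View pics/z10.png

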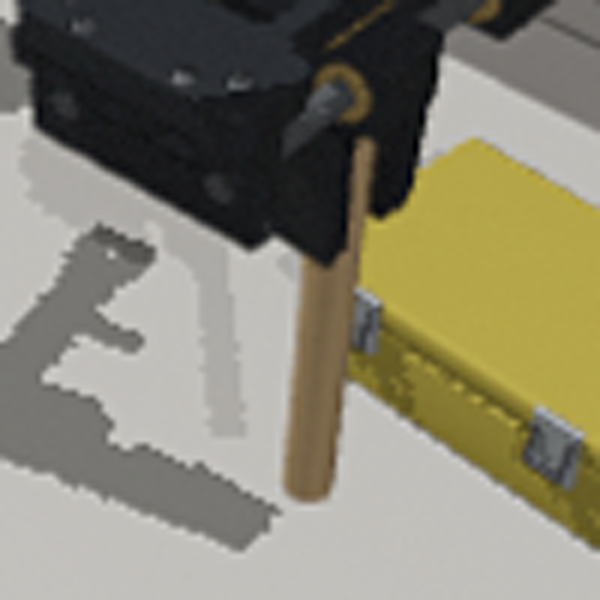

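Run:
```python
from h import *
x,y=571.2,36
movep([x,y,300],dn(PI/2+.04)); pause(.1)
b=snap('side','s11.png');a=snap('top','t11.png')
p=read_state()['tcp_pos']; u=px(b,[571,33,150]).astype(int)
cv2.imwrite('pics/z11.png',cv2.resize(b['img'][u[1]-70:u[1]+30,u[0]-50:u[0]+50],(600,600),interpolation=cv2.INTER_CUBIC))
ok=probe(x,y,262,218,step=8,v=100)
print(read_state()['time'])
```

```text
reached 571.2 36 [571.06  36.03 217.76] [-1.4 -0.3  1. ]
58.6333
```

View pics/z11.png

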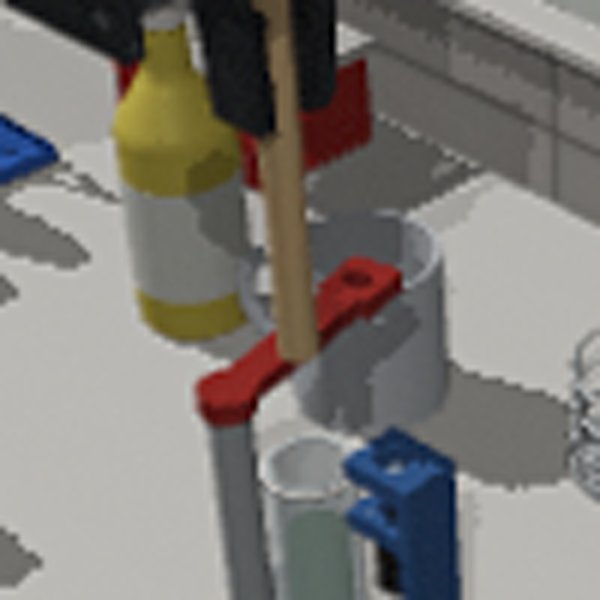

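Run:
```python
from h import *
x,y=571.2,36
z=218
while z>186:
    z-=1.5; move_linear([x,y,z],v=40); s=read_state(); f=s['force']; print(z,s['tcp_pos'].round(1)[2],f.round(1).tolist())
    if abs(f[2])>24: break
a=snap('top','t12.png');b=snap('side','s12.png'); print(read_state()['time'],read_state()['opening'])
u=px(b,[571,33,90]).astype(int)
cv2.imwrite('pics/z12.png',cv2.resize(b['img'][u[1]-60:u[1]+40,u[0]-50:u[0]+50],(600,600),interpolation=cv2.INTER_CUBIC))
```

```text
216.5 216.5 [-0.1, -0.2, -0.4]
215.0 214.9 [1.0, -0.2, -0.2]
213.5 213.4 [-0.3, -0.4, -1.6]
212.0 211.9 [-0.3, 0.1, -0.2]
210.5 210.7 [0.2, 0.1, 0.3]
209.0 209.5 [0.3, 0.1, 4.1]
207.5 207.8 [1.0, 0.6, 3.9]
206.0 206.1 [0.7, 0.6, 3.2]
204.5 204.5 [0.5, -0.7, 3.8]
203.0 202.9 [0.4, -0.5, 3.5]
201.5 201.4 [0.3, 0.4, 2.7]
200.0 199.9 [1.2, -0.1, 4.6]
198.5 198.4 [0.5, 0.1, 4.0]
197.0 196.9 [0.0, -0.4, 4.4]
195.5 195.4 [0.9, 0.6, 3.2]
194.0 193.9 [0.8, -0.4, 4.3]
192.5 193.8 [-0.5, 0.1, 10.7]
191.0 193.6 [-3.0, 0.1, 15.8]
189.5 193.5 [-3.3, 1.2, 23.3]
188.0 193.3 [-3.9, 1.5, 28.3]
63.7333 14.910207943018353
```

View pics/z12.png

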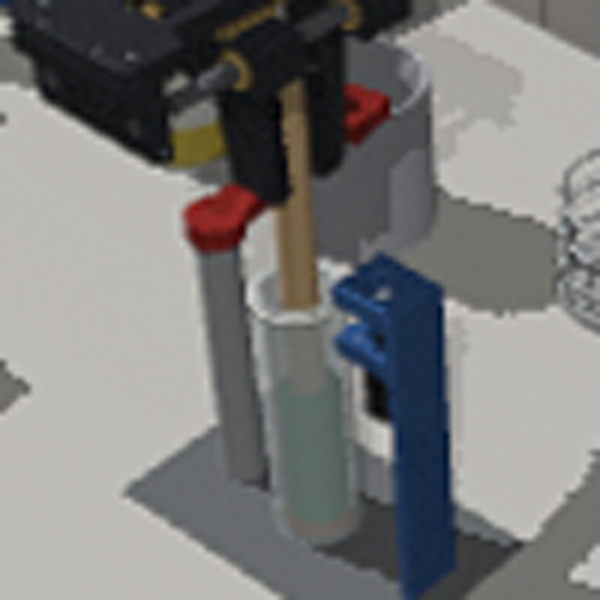

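Run:
```python
from h import *
x,y=571.2,36
move_linear([x,y,197],v=60); pause(.1); print(F())
move_linear([x,y,300],v=200)
x,y=518,-284.5
movep([x,y,300],dn(PI/2+.04)); move_linear([x,y,190],v=200); pause(.15)
b=snap('side','s13.png');a=snap('top','t13.png')
u=px(b,[519,-286,60]).astype(int)
cv2.imwrite('pics/z13.png',cv2.resize(b['img'][u[1]-60:u[1]+40,u[0]-50:u[0]+50],(600,600),interpolation=cv2.INTER_CUBIC))
print(read_state()['time'],F())
```

```text
[ 0.  -0.6 -1.1]
66.9833 [ 0.  -0.2 -0.5]
```

View pics/z13.png

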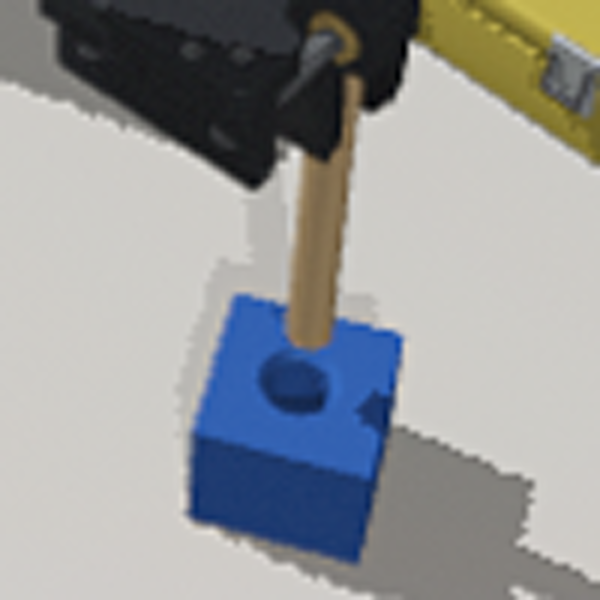

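Run:
```python
from h import *
b=get_image('side'); u=px(b,[519,-286,60]).astype(int)
f=lambda x,y:((x+.5)/6-.5+u[0]-50,(y+.5)/6-.5+u[1]-60)
print('hole',ray(b,f(293,383),50).round(1)); 
for z in(73,74,75): print('rod end',ray(b,f(311,331),z).round(1))
print(tcp())
```

```text
hole [ 516.2 -283.    50. ]
rod end [ 522.3 -283.8   73. ]
rod end [ 521.7 -284.2   74. ]
rod end [ 521.  -284.6   75. ]
[ 518.5 -284.9  191.2]
```

Run:
```python
from h import *
x,y=513.5,-283.2
move_linear([x,y,171],v=80); pause(.1); print(tcp(),F())
b=snap('side','s14.png');a=snap('top','t14.png')
u=px(b,[519,-286,60]).astype(int)
v=px(a,[519,-286,60]).astype(int); print(u,v)
cv2.imwrite('pics/z14.png',np.hstack([cv2.resize(d['img'][u[1]-25:u[1]+25,u[0]-25:u[0]+25],(400,400),interpolation=cv2.INTER_CUBIC) for d,u in((a,v),(b,u))]))
```

```text
[ 513.5 -283.2  170.9] [-0.2  0.1 -0.8]
[330 312] [395 274]
```

View pics/z14.png

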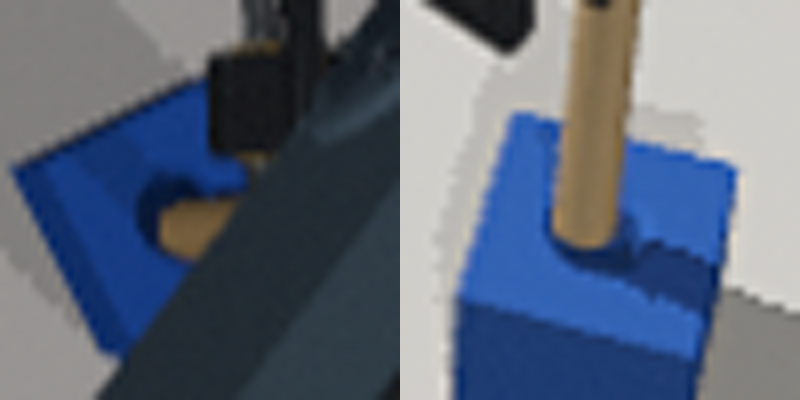

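Run:
```python
from h import *
x,y=517.5,-281.8
move_linear([x,y,171],v=60); pause(.1); print(tcp(),F())
b=snap('side','s15.png');a=snap('top','t15.png')
u=px(b,[519,-286,60]).astype(int)
v=px(a,[519,-286,60]).astype(int); print(u,v)
cv2.imwrite('pics/z15.png',np.hstack([cv2.resize(d['img'][u[1]-25:u[1]+25,u[0]-25:u[0]+25],(400,400),interpolation=cv2.INTER_CUBIC) for d,u in((a,v),(b,u))]))
```

```text
[ 517.6 -281.8  171.1] [-0.2 -0.3  0.2]
[330 312] [395 274]
```

View pics/z15.png

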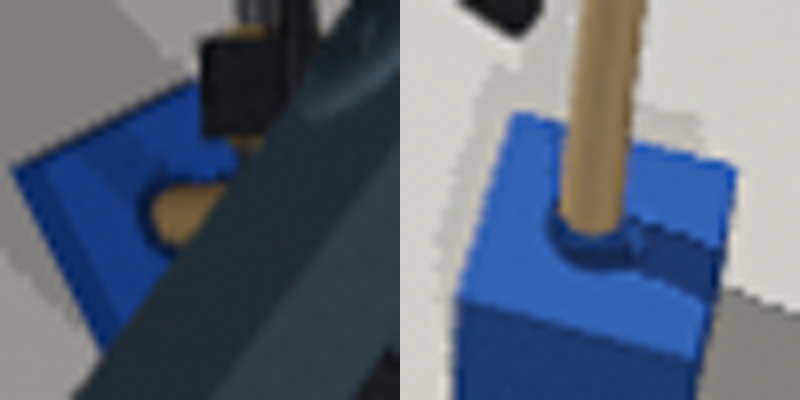

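Run:
```python
from h import *
x,y=517.5,-281.8
ok=probe(x,y,171,127.5,step=3,v=80,lim=5)
print(ok,read_state()['time'],F())
```

```text
reached 517.5 -281.8 [ 517.42 -281.78  127.39] [-1.  -1.3  0.8]
True 72.175 [-0.8 -0.9 -0.6]
```

Run:
```python
from h import *
x,y=517.5,-281.8
move_linear([x,y,126.3],v=60)
command_gripper(44); pause(.2); move_linear([x,y,250],v=200)
P=np.array([568.5,82.]); 
def at(a,z): return [P[0]+48*np.sin(a),P[1]-48*np.cos(a),z]
def go(a,z,v=150): move_linear(at(a,z),dn(a+PI/2),v=v)
movep(at(1.83,250),dn(1.83+PI/2))
b=snap('side','s16.png');a=snap('top','t16.png')
go(1.83,190); pause(.1); f0=F()
z=190
while z>161:
    z-=6; go(1.83,max(z,161),80)
    if abs(F()-f0).max()>5: print('contact',z,F()); break
print(F(),tcp())
u=px(b,[519,-286,60]).astype(int)
v=px(a,[519,-286,60]).astype(int); print(u,v)
cv2.imwrite('pics/z16.png',np.hstack([cv2.resize(d['img'][u[1]-60:u[1]+40,u[0]-50:u[0]+50],(400,400),interpolation=cv2.INTER_CUBIC) for d,u in((a,v),(b,u))]))
command_gripper(26); print(read_state()['opening'],F(),read_state()['time'])
for nm,d in(('top',get_image('top')),('side',get_image('side'))):
    u=px(d,[610,95,150]).astype(int); cv2.imwrite('pics/y16%s.png'%nm,cv2.resize(d['img'][u[1]-50:u[1]+50,u[0]-50:u[0]+50],(400,400),interpolation=cv2.INTER_CUBIC))
```

```text
[ 0.5 -0.2 -0.1] [614.6  94.3 160.5]
[330 312] [395 274]
26.322830857851535 [ 0.1  0.5 -0.2] 77.8833
```

View pics/z16.png

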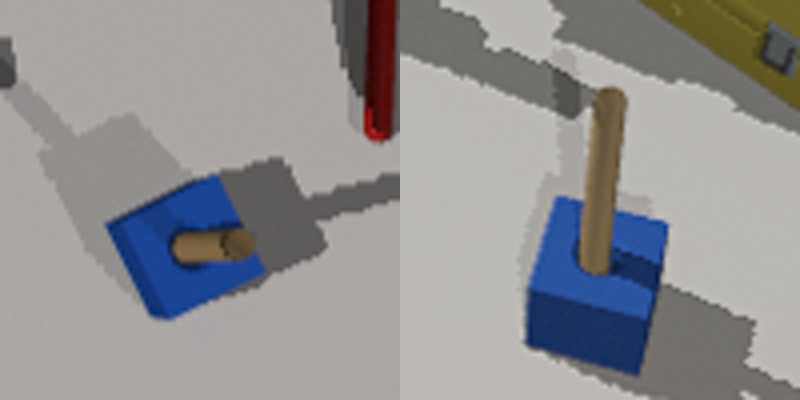

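View pics/y16side.png

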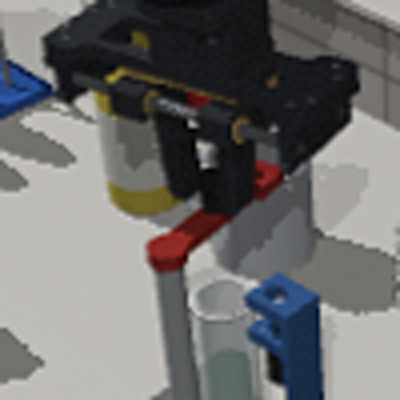

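Rod stands back upright in its stand; the fingers straddle the knob. Now shut the bar.

Run:
```python
from h import *
P=np.array([568.5,82.]); 
def at(a,z): return [P[0]+48*np.sin(a),P[1]-48*np.cos(a),z]
def go(a,z,v=150): move_linear(at(a,z),dn(a+PI/2),v=v)
for a in (1.5,1.2,.9,.6,.35): go(a,161,120); print(a,F())
a=.35
while a>-.25:
    a-=.03; go(a,161,40); f=F(); 
    if np.hypot(f[0],f[1])>9: print('stop',a,f,tcp()); break
print(a,F(),tcp())
go(a+.08,161,40); print(F())
go(a+.08,240,200)
movep([480,200,250],dn(PI/2)); pause(.1)
A=snap('top','t17.png');b=snap('side','s17.png'); print(read_state()['time'])
u=px(b,[571,10,150]).astype(int);v=px(A,[571,10,150]).astype(int)
cv2.imwrite('pics/z17.png',np.hstack([cv2.resize(d['img'][u[1]-30:u[1]+30,u[0]-30:u[0]+30],(400,400),interpolation=cv2.INTER_CUBIC) for d,u in((A,v),(b,u))]))
for cam in('top','side'):
  for n in ['fork_top','pin','keeper_knob','lug_hole','pin_stand']:
    print(cam,n,[(np.round(x['at'],1).tolist(),round(x['conf'],2)) for x in spot_point(cam,n)])
```

```text
1.5 [-0.6  0.1  0.3]
1.2 [-0.9  0.6 -0.3]
0.9 [0.6 0.1 0. ]
0.6 [-0.2  0.2 -0. ]
0.35 [-0.7 -0.5  0.8]
stop -0.10000000000000009 [ 9.   1.  -5.2] [565.3  34.4 161.1]
-0.10000000000000009 [ 9.   1.  -5.2] [565.3  34.4 161.1]
[-0.4  0.9  0.1]
85.7333
top fork_top [([573.4, -12.0, 156.5], 0.77), ([572.3, 36.0, 131.1], 0.63)]
top pin []
top keeper_knob [([570.9, 33.5, 157.2], 0.8), ([518.6, -282.3, 4.6], 0.16)]
top lug_hole [([577.0, -11.0, 142.9], 0.79)]
top pin_stand []
side fork_top [([575.1, -12.9, 155.2], 0.67)]
side pin [([493.0, 288.5, 58.5], 0.61)]
side keeper_knob [([567.3, 39.4, 158.6], 0.52)]
side lug_hole [([575.0, -14.3, 146.4], 0.57)]
side pin_stand [([498.3, 287.6, -2.5], 0.64)]
```

View pics/z17.png

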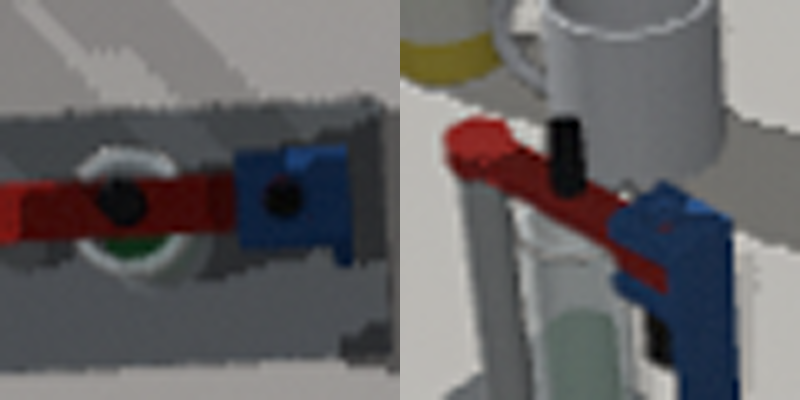

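View pics/t17.png

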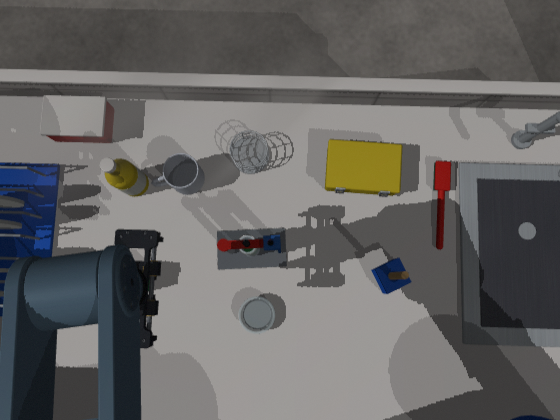

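Run:
```python
from h import *
movep([470,60,260],dn(PI/2)); pause(.1)
a=snap('top','t18.png');b=snap('side','s18.png')
for nm,d in(('top',a),('side',b)):
  hsv=cv2.cvtColor(d['img'],cv2.COLOR_BGR2HSV)
  u=px(d,[493,289,70]).astype(int); print(u)
  m=cv2.inRange(hsv,(18,120,80),(35,255,255)); w=np.zeros_like(m); w[u[1]-15:u[1]+15,u[0]-15:u[0]+15]=1
  ys,xs=np.nonzero(m*w); print(len(xs),xs.mean(),ys.mean(),xs.min(),xs.max(),ys.min(),ys.max(),ray(d,(xs.mean(),ys.mean()),71).round(1),ray(d,(xs.mean(),ys.mean()),82).round(1))
  print([(np.round(x['at'],1).tolist(),round(x['conf'],2)) for x in spot_point(nm,'pin')])
f=lambda x,y:((x+.5)/4-.5+200,(y+.5)/4-.5+190)
print(ray(a,f(75,316),4),ray(a,f(352,300),4),ray(a,f(338,152),4))
u=px(b,[493,289,60]).astype(int);v=px(a,[493,289,60]).astype(int)
cv2.imwrite('pics/z18.png',np.hstack([cv2.resize(d['img'][u[1]-25:u[1]+25,u[0]-25:u[0]+25],(400,400),interpolation=cv2.INTER_CUBIC) for d,u in((a,v),(b,u))]))
```

```text
[131 278]
39 129.43589743589743 278.35897435897436 127 132 275 282 [493.3 293.2  71. ] [493.4 289.7  82. ]
[([688.8, -401.3, -0.8], 0.66), ([491.4, 287.5, 62.1], 0.36)]
[165 194]
52 165.8846153846154 194.92307692307693 163 169 190 199 [494.2 286.2  71. ] [487.7 271.4  82. ]
[([497.1, 289.5, 0.0], 0.58), ([493.1, 290.0, 54.7], 0.45)]
[521.49601513 109.87231206   4.        ] [535.43697883 -50.32626886   4.        ] [621.44554319 -39.74829869   4.        ]
```

View pics/z18.png

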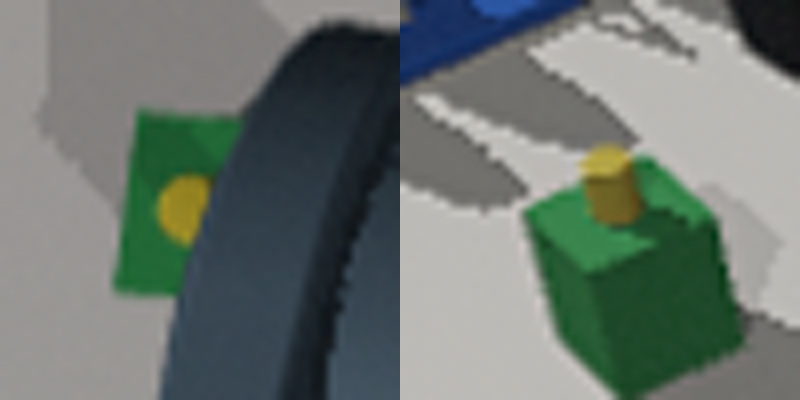

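Run:
```python
from h import *
x,y=493.8,287.5
command_gripper(44)
movep([x,y,150],dn(0)); pause(.1); f0=F(); move_linear([x,y,75],v=150); print(F()-f0)
command_gripper(10); pause(.1); print(read_state()['opening'],F()-f0,tcp())
command_gripper(36); move_linear([x,y,75],dn(PI/2+.08),v=100)
command_gripper(10); pause(.1); print(read_state()['opening'],F()-f0,tcp())
b=snap('side','s19.png');print(read_state()['time'])
```

```text
[0.9 0.6 0. ]
17.28513896114559 [-1.2  0.4  5.6] [494.2 287.6  75.6]
16.446404681894325 [0.1 0.8 0. ] [493.8 287.5  75. ]
93.575
```

Run:
```python
from h import *
move_linear([493.8,287.5,250],v=150); print(F())
movep([575,-14,250],dn(PI/2+.08)); move_linear([575,-14,222],v=80); pause(.2)
a=snap('top','t20.png');b=snap('side','s20.png'); print(tcp(),read_state()['time'])
p=read_state()['tcp_pos']; u=px(b,[575,-14,170]).astype(int); print(u,px(b,p-[0,0,59]),px(b,p-[0,0,15]),px(b,[575,-14,156]))
cv2.imwrite('pics/z20.png',cv2.resize(b['img'][u[1]-25:u[1]+25,u[0]-25:u[0]+25],(600,600),interpolation=cv2.INTER_CUBIC))
```

```text
[-0.3  0.  -0.7]
[575.3 -14.1 222.5] 96.8833
[257 199] [257.82712457 201.36031973] [256.78090748 185.67263041] [257.87542904 203.95498235]
```

View pics/z20.png

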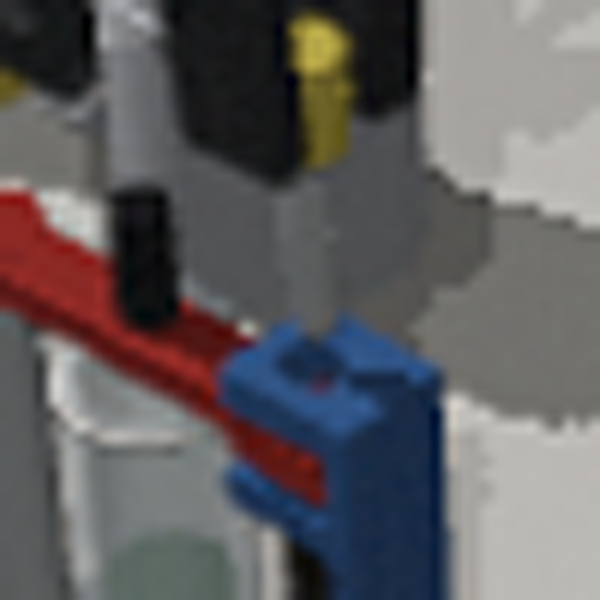

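Run:
```python
from h import *
x,y=574.3,-13.3
ok=probe(x,y,219,188,step=1.5,lim=3,v=50)
print(F(),read_state()['opening'],read_state()['time'])
```

```text
reached 574.3 -13.3 [574.26 -13.3  187.93] [-0.3  0.1 -0.6]
[-0.7  0.1 -1.2] 17.09174856712714 102.4833
```

Run:
```python
from h import *
x,y=574.3,-13.3
z=188
while z>166:
    z-=1; move_linear([x,y,z],v=40); s=read_state(); f=s['force']; print(z,s['tcp_pos'].round(1)[2],f.round(1).tolist())
    if abs(f[2])>18: break
b=snap('side','s21.png'); print(read_state()['opening'],read_state()['time'])
u=px(b,[575,-14,160]).astype(int)
cv2.imwrite('pics/z21.png',cv2.resize(b['img'][u[1]-25:u[1]+25,u[0]-25:u[0]+25],(600,600),interpolation=cv2.INTER_CUBIC))
```

```text
187 186.9 [1.0, 0.5, -0.2]
186 185.9 [0.1, -0.7, 0.5]
185 185.0 [0.9, -0.1, -0.4]
184 184.3 [-0.2, 0.1, 2.1]
183 183.2 [-0.6, -0.4, 2.6]
182 182.0 [-0.2, 0.1, 3.1]
181 180.9 [0.9, 0.7, 2.9]
180 179.9 [-0.3, -0.1, 2.4]
179 178.9 [0.5, 0.5, 1.8]
178 177.9 [0.6, 0.4, 2.4]
177 176.9 [-0.4, 0.2, 3.1]
176 175.9 [0.9, -0.7, 2.8]
175 174.9 [0.6, -0.8, 2.2]
174 173.9 [1.3, -0.1, 2.5]
173 172.9 [0.2, -0.2, 3.1]
172 171.9 [0.7, 0.1, 1.8]
171 171.0 [0.2, 1.0, 3.1]
170 170.9 [-2.4, 1.3, 8.5]
169 170.8 [-5.2, 0.2, 14.6]
168 170.8 [-8.1, -0.0, 21.3]
17.046965901280217 107.5333
```

View pics/z21.png

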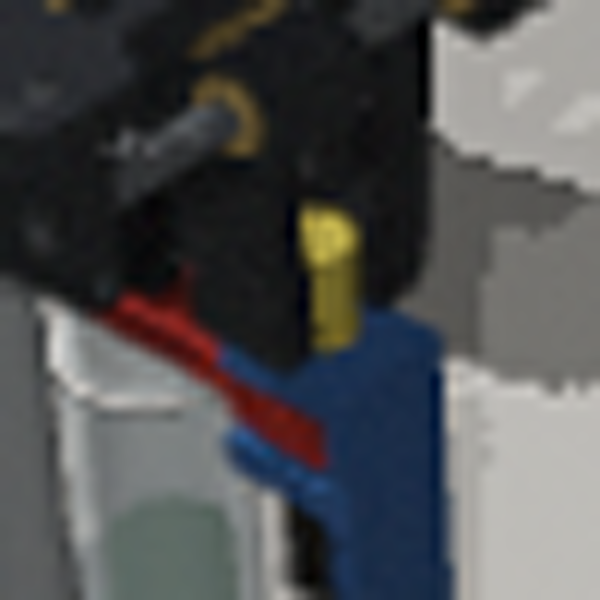

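Home at TCP 170.8 (expected 171). Release, retreat, check everything.

Run:
```python
from h import *
x,y=574.3,-13.3
move_linear([x,y,171],v=40); pause(.1); print(F())
command_gripper(40); pause(.1); move_linear([x,y,280],v=150)
movep([400,250,350],dn(PI/2)); pause(.2)
a=snap('top','t22.png');b=snap('side','s22.png'); print(read_state()['time'])
u=px(b,[572,10,110]).astype(int);v=px(a,[572,10,150]).astype(int)
cv2.imwrite('pics/z22.png',np.hstack([cv2.resize(d['img'][u[1]-35:u[1]+35,u[0]-35:u[0]+35],(400,400),interpolation=cv2.INTER_CUBIC) for d,u in((a,v),(b,u))]))
for n in ['pin','rod','soap1','keeper_knob','mug','ashtray','lunch_box','scourer_holder','brush','dish_bottle']:
  for c in('top','side'): print(n,c,[(np.round(x['at'],1).tolist(),round(x['conf'],2)) for x in spot_point(c,n)][:2])
```

```text
[-1.   0.1  5.6]
110.9
pin top [([573.4, -14.0, 157.3], 0.47)]
pin side [([572.7, -8.5, 153.7], 0.54)]
rod top [([516.1, -279.8, 10.3], 0.64)]
rod side [([515.3, -282.4, 13.1], 0.58)]
soap1 top [([570.5, 35.3, 66.0], 0.61)]
soap1 side [([574.5, -15.7, 146.3], 0.21)]
keeper_knob top [([571.7, 36.3, 156.2], 0.92)]
keeper_knob side [([571.3, 35.2, 158.5], 0.88)]
mug top [([735.6, 195.5, 0.4], 0.76), ([720.7, 315.0, 0.5], 0.32)]
mug side [([735.1, 195.3, -0.8], 0.81)]
ashtray top [([418.0, 13.6, -3.6], 0.6), ([572.9, -14.4, 154.9], 0.44)]
ashtray side [([422.1, 18.0, -0.7], 0.66), ([565.5, 34.5, 130.7], 0.41)]
lunch_box top [([765.1, -218.5, 0.7], 0.84)]
lunch_box side [([765.1, -220.7, 8.2], 0.67)]
scourer_holder top [([794.3, 46.5, 1.5], 0.84), ([519.9, -284.7, 12.3], 0.18)]
scourer_holder side [([793.1, 47.2, 1.9], 0.96), ([567.9, 33.7, 131.8], 0.38)]
brush top [([692.2, -402.5, -2.4], 0.73)]
brush side []
dish_bottle top [([723.1, 317.6, -3.6], 0.94)]
dish_bottle side [([718.2, 315.7, 3.7], 0.63)]
```

View pics/z22.png

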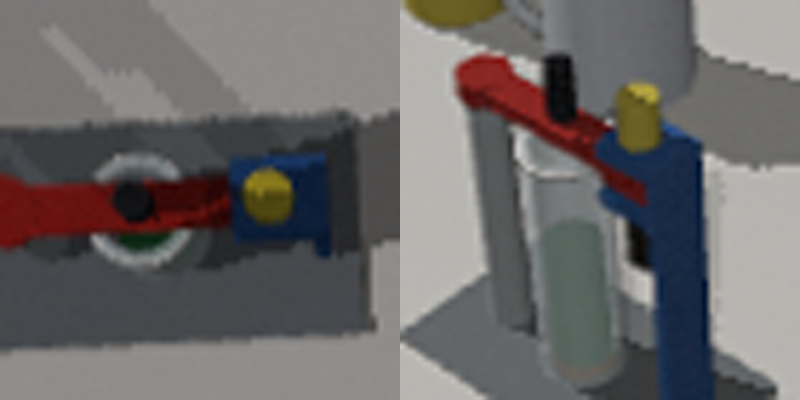

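View pics/s22.png

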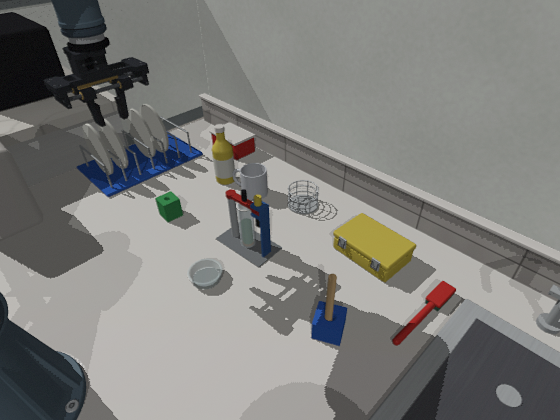

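View pics/t22.png

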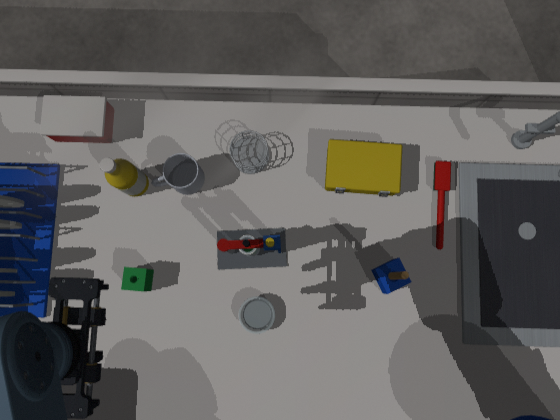

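```bash
python3 -c "
from workcell import *
print(hand_in(), read_state()['time'])"
```

```text
the job is handed in; nothing more can be done
the job is handed in; nothing more can be done
```

The job is finished and handed in at about 111 s on the robot clock, well under the 208 s limit; handing in returns no verdict.

What I did, in the order asked:
1. **Keeper bar opened:** I swung it aside to roughly 1.7 rad.
2. **Soap plugs:** Three were present and all three are in the tube. One was knocked a few centimetres aside early on; I found it again and loaded it.
3. **Stack pressed down:** I pushed with the rod until the force rose sharply at tool height 193.8 mm. That matches the 194 mm expected with the follower hard on the bottom.
4. **Rod returned:** It stands upright in its blue stand. I moved my aim twice above the hole, because my first correction was off, and then it went in cleanly.
5. **Keeper bar shut:** I pushed it against its stop, which pushed back with about 9 N.
6. **Pin pushed home:** The force rose sharply at 170.8 mm, against 171 mm expected with the head on the fork.

- **Last pictures:** They show the bar shut, the pin head on the fork, the rod in its stand and no plugs left on the shelf. Every other object reads within a few millimetres of where it started.
- **What disagreed or was missed:** The side camera's network put the pin at y = -8.5 mm, against -14 mm from the top camera and -13.3 mm where the arm put it in. It also missed the brush, which the top camera found in place. The two cameras' position readings often differed by 2 to 3 mm, so I relied on force readings for the insertions.

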